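Load the paint-jar caddy and lock it with its cover

TASK

Put the paint caddy together: lower the wooden rack over the steel stand's shaft and pin until it is fully home, then stand every paint jar upright in a well of the rack (one per well, any order), then lower the small wooden cover over the same shaft and pin until it lies flush on the rack's centre block. The jars are thin glass, so hold them gently (a grip of no more than 40 N), lower the rack and cover without pressing hard (under 40 N), and leave the squat paint tub where it is.

Things in the scene. Friction and masses are not known exactly. Their poses are not given: they have to be found in the camera images.
- stand: Fixed steel stand, z up; origin on the table on the shaft axis. Round foot 116 mm across, 20 mm high. Vertical shaft 14 mm in diameter at the origin, tip 120 mm above the table; vertical anti-rotation pin 10 mm in diameter at y = +22 mm of the stand's frame, tip 112 mm above the table. Tips tapered over the last 10 mm (shaft) and 8 mm (pin), by 4 mm in radius.
- rack_grip (a point): Loose wooden rack, 0.45 kg, flat on the table: board 170 x 170 x 12 mm and centre block 36 mm (x) by 70 mm (y), its top 74 mm above the rack's underside. Vertical through-holes: 17 mm at the centre (shaft), 13 mm at y = +22 mm (pin). This point: on the centre hole's axis, 55 mm above the underside; grip the block here across its 36 mm width, along x. Axes are the rack's.
- well0 (a point): Centre of the floor of the rack's well at x = +52, y = +52 mm in the rack's frame. The wells are round, 56 mm wide and 5 mm deep; their floor is 7 mm above the rack's underside.
- well1 (a point): As well0, at x = -52, y = +52 mm.
- well2 (a point): As well0, at x = -52, y = -52 mm.
- well3 (a point): As well0, at x = +52, y = -52 mm.
- cover_grip (a point): Loose wooden cover, 0.22 kg, flat on the table: board 110 x 110 x 6 mm and grip block 36 mm (x) by 70 mm (y), its top 42 mm above the underside. Through-holes: 17 mm at the centre, 13 mm at y = +22 mm. This point: on the centre hole's axis, 28 mm above the underside. Axes are the cover's. Flush on the rack, its underside is 94 mm above the table.
- jar0_mid (a point): Paint jar: round green-tinted glass with a white lid, 50 mm in diameter, 62 mm high, 0.14 kg; this point is its centre, half-way up (31 mm above its underside). Starts upright on the table. There are three or four such jars; an absent one has no pose.
- jar1_mid (a point): Another paint jar, same as jar0.
- jar2_mid (a point): Another paint jar, same as jar0.
- jar3_mid (a point): Another paint jar, same as jar0.
- tub_mid (a point): Bystander among the jars, not to be loaded: squat white plastic paint tub, 62 mm across the lid and 34 mm high; this point is its centre, half-way up.
- stand_seat (a point): Centre of the top of the stand's foot, 20 mm above the table, where the rack's underside rests when home. The rack's axes then match the stand's, and the shaft stands 26 mm and the pin 18 mm out of the rack block's top.

How it is judged (in metres and radians):
On the way, in this order (a step that is already met when the one before it is completed fails the run):
1. the rack is fully home on the stand's shaft and pin (horizontal distance between rack_grip and stand below 0.004 m and height (world z) of rack_grip between 0.072 and 0.078 m and angle between rack_grip's own z axis and vertical below 0.04 rad and angle between the y axis of rack_grip and the y axis of stand, either way round below 0.12 rad), for 0.2 s.
2. every jar stands upright in a well of the rack (all of step 1 and (horizontal distance between jar0_mid and well0 below 0.008 m or horizontal distance between jar0_mid and well1 below 0.008 m or horizontal distance between jar0_mid and well2 below 0.008 m or horizontal distance between jar0_mid and well3 below 0.008 m) and height (world z) of jar0_mid between 0.0545 and 0.0615 m and angle between each of jar0_mid, jar1_mid, jar2_mid, jar3_mid's own z axis and vertical below 0.06 rad and (horizontal distance between jar1_mid and well0 below 0.008 m or horizontal distance between jar1_mid and well1 below 0.008 m or horizontal distance between jar1_mid and well2 below 0.008 m or horizontal distance between jar1_mid and well3 below 0.008 m) and height (world z) of jar1_mid between 0.0545 and 0.0615 m and (horizontal distance between jar2_mid and well0 below 0.008 m or horizontal distance between jar2_mid and well1 below 0.008 m or horizontal distance between jar2_mid and well2 below 0.008 m or horizontal distance between jar2_mid and well3 below 0.008 m) and height (world z) of jar2_mid between 0.0545 and 0.0615 m and (horizontal distance between jar3_mid and well0 below 0.008 m or horizontal distance between jar3_mid and well1 below 0.008 m or horizontal distance between jar3_mid and well2 below 0.008 m or horizontal distance between jar3_mid and well3 below 0.008 m) and height (world z) of jar3_mid between 0.0545 and 0.0615 m), for 0.2 s.
At the end, for the whole second after the job is handed in: Rack fully home on the stand (height within 3 mm, within 4 mm of the shaft axis, level), every jar upright in its own well (centre within 8 mm of the well's, down on its floor within 3.5 mm), cover flush on the rack's block (height within 3 mm, level), all released and at rest (all of step 2 and horizontal distance between cover_grip and stand below 0.004 m and height (world z) of cover_grip between 0.119 and 0.125 m and angle between cover_grip's own z axis and vertical below 0.04 rad and angle between the y axis of cover_grip and the y axis of stand, either way round below 0.12 rad and linear speed of each of rack, cover, jar0, jar1, jar2, jar3 below 0.02 m/s); the robot touches nothing.
It fails at once if a glass jar is squeezed with more than 42 N by each finger (contact force between the fingers and jar0 above 84 N or contact force between the fingers and jar1 above 84 N or contact force between the fingers and jar2 above 84 N or contact force between the fingers and jar3 above 84 N).
It fails at once if the rack or the cover is pressed or knocked down with more than 45 N (contact force between any of rack, cover and stand above 45 N or contact force between cover and rack above 45 N).
It fails at once if the squat paint tub is moved more than 50 mm (distance of tub_mid from where it was at the start of the episode above 0.05 m).
Of jar0, jar1, jar2, jar3 only 3 to 4 are there at a start; the rules pass over those that are not, and their reading is None.
At some moment in a run one of cover may be knocked a few centimetres aside while the robot is not near it.
It also fails if it takes over 208 s, if anything falls off the work surface, if the arm or the gripper's body presses on something with over 40 N, if the wrist force passes 120 N, or if a joint passes its speed limit or range.

ROBOT

A 6-joint arm with a two-finger parallel gripper is mounted at the origin on the work surface. World frame = base frame: x ahead of the robot, y to its left, z up, the work surface at z = 0. Lengths are in m, angles in degrees, forces in N, time in s.
With the tool pointing down it reaches from about 0.275 to 0.85 m from the base axis. Payload 19 kg.
Tool frame: the origin (TCP) lies between the finger pads; the fingertips stand 25 mm ahead of it and the grasp point (between the pads) lies 6 mm ahead of it; z points along the fingers, y is the line along which they close (so a half turn about z gives the same grasp; the last joint's range is limited). The gripper opens to 85 mm and grips with 20 to 120 N. Pads are 22 mm wide; open, the fingers measure 114 mm over their backs; the gripper's body (76 mm by 85 mm) begins 54 mm behind the grasp point. The pads swing forward as they close: fully open they stand 13 mm farther back than shut.
Start: joints at [-79.641, 8.623, 82.357, -0, 89.026, -7.678], TCP at [0.178, -0.547, 0.256] pointing down, gripper open.
Joint ranges: [-160.23, 160.23], [-39.13, 120.54], [6.94, 153.29], [-79.49, 259.48], [9.18, 160.14], [-161.06, 161.06]. Speed limits (degrees/s): [108.29, 108.29, 127.2, 172.46, 172.46, 172.46].

INTERFACE

Orientations are given as [roll, pitch, yaw] about the fixed x, y, z axes, in that order (R = Rz(yaw) Ry(pitch) Rx(roll)).
In Python, from workcell import monitor, eyes, job_done gives the robot as it stands.
- The arm moves only by the tool jog_arm, never from a script. Its argument "rows" is a list of rows, each a list of 3 entries, a list of its own where there are three numbers: the shift along the tool's x, y, z in mm, then the turn about the tool's z in degrees, then the opening, from 0 (shut) to 1 (fully open). A call has 1 to 12 rows; each row shifts and turns the commanded pose from where the row before left it, along the tool's axes as they then stand; what a row does not reach is not made up. A row lasts 1/10 s, in which the tool goes at most 50 mm and 8.59 degrees, less where a joint would pass 70% of its speed; a pose out of reach is approached as far as the arm can. A call is refused whole if a number of a shift passes 50 or a number of a turn 8.59, either way. A call with a gripper value outside its range is refused whole. The fingers move at their own pace and stop on an object; "force" is the grip in N (left out, the last holds). Time passes only in rows, so rows that do not move let the fingers close. It gives the time, the measured TCP pose, the force, the opening and the grip force at its end, in the units of the state.
- monitor.sense(): the state, without advancing time (a new reading comes with each control period).
- eyes.snapshot(name): name is "scene" or "top"; returns the picture (480x640x3 uint8, blue, green, red); there is no depth.
- eyes.get_calibration(name): a dict with "K" (3x3 intrinsics, pixels), "R" (3x3) and "t" (3): a world point X has camera coordinates R X + t. Camera axes: x right, y down, z forward; pixel columns grow to the right and rows downward; lengths in m; the calibration is good to about 2 mm. A picture is of the moment at which its call begins. get_calibration takes no time and is no camera call.
- job_done(): hands the job in; it is judged then, once.
Trained networks look in the newest picture that a camera, given by its name, has taken for a name from the list of things; names that differ only in an ending like _2 or _b are one class to them, and where a whole thing is asked for, a point or a joint stands for the part that bears it (a point fixed in the world has none). Each returns a list of dicts, best first, with "p" (0 to 1); they miss things now and then, are a little off and sometimes report something else, mostly with a low value. They report only what shows in the picture. A call takes as long as a camera call.
- eyes.silhouettes(camera, thing): "pixels" (480x640 bool, what is visible of it) and "extent" ([left, top, right, bottom] in pixels, round what is visible of it).
The state is a dict: "clock": time; "q": joint angles; "qd": joint speeds; "joint_efforts": joint torques, N m; "position": TCP position; "tool_rot": TCP orientation; "force": force on the tool from outside, world axes, zero at the start; "moment": the same for the moment, N m; "grip_width": finger opening in m; "gripper_force": force on a finger pad.
Only numpy, scipy, OpenCV 4.12 (cv2) and the standard library are available. Lean on these libraries where they do the work, as an engineer would, in place of code of your own. Each camera call takes 0.05 s, during which the arm holds its last target. There are 200 camera calls.

## Working session

There is one attempt and no reset: what is moved stays moved. The work goes in short steps, Python scripts to look and compute and a tool call to move; the robot and the scene stay as the last step left them, time stands still between calls to the robot, and variables do not carry over. Pictures are saved under pics/ and viewed, at most 14 in all, crops included, and the job is handed in when it is done.

Besides the shell and the picture viewer there is one more tool, called after "Emit:" as name([rows], argument=value, ...), one row to a line, values as JSON. jog_arm: Moves the arm, as the interface text tells. Its arguments: {"type":"object","properties":{"rows":{"type":"array"},"force":{"type":"number"}},"required":["rows"]}

```bash
mkdir -p pics; ls
python3 - <<'E'
from workcell import monitor, eyes
import cv2
for n in("scene","top"):
    im=eyes.snapshot(n); cv2.imwrite(f"pics/{n}0.png",im)
    c=eyes.get_calibration(n); print(n,c["K"],c["R"],c["t"])
s=monitor.sense(); print(s)
E
```

```text
pics
scene [[471.3060111    0.         319.69538123]
 [  0.         471.3060111  235.87493517]
 [  0.           0.           1.        ]] [[ 0.79128875  0.61143552  0.00295229]
 [ 0.3679461  -0.47230972 -0.80096142]
 [-0.48834187  0.63487804 -0.59870869]] [-0.40882138 -0.13297747  1.22296919]
top [[477.70963739   0.         317.43777401]
 [  0.         477.70963739 240.98149792]
 [  0.           0.           1.        ]] [[-0.0194044  -0.99966332 -0.01722556]
 [-0.99823979  0.02033675 -0.05571115]
 [ 0.05604271  0.0161142  -0.99829833]] [0.035427   0.49053896 1.02683258]
{'clock': 0.1, 'q': array([-7.96417602e+01,  8.64772876e+00,  8.23871487e+01,  7.36422574e-05,
        8.90276340e+01, -7.67841738e+00]), 'qd': array([-0.06186006, -0.12907022, -0.22443001, -0.05162134,  0.0429471 ,
       -0.00562204]), 'joint_efforts': array([ 4.06594423e-03, -7.14384985e+01, -5.71794784e+01, -3.97667118e-04,
        7.24022946e-03,  2.67549660e-05]), 'position': array([ 0.17797397, -0.54656225,  0.25575837]), 'tool_rot': array([-1.79938059e+02, -8.42530513e-03,  1.80366513e+01]), 'force': array([-0.22491223, -0.10039899, -0.88353702]), 'moment': array([ 0.0451188 ,  0.01462012, -0.04614159]), 'gripper_force': 0.0, 'grip_width': 0.08529277078806932}
```

View pics/top0.png

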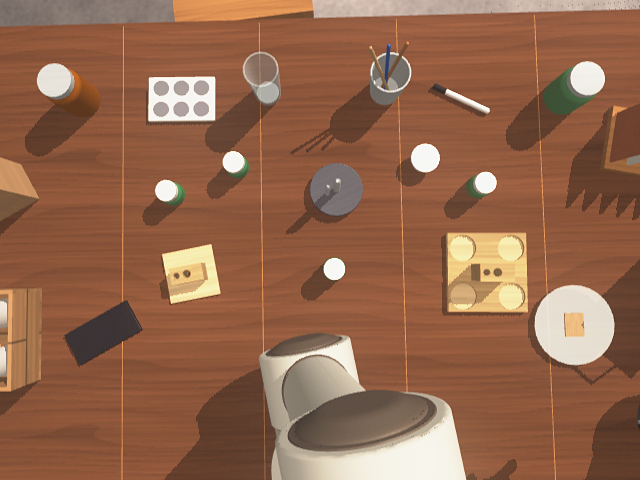

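View pics/scene0.png

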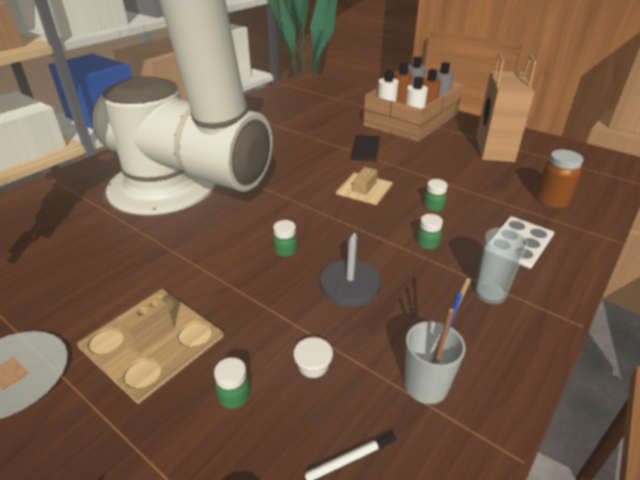

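```bash
cat > h.py <<'E'
import numpy as np, cv2, json
from scipy.optimize import minimize
from workcell import monitor, eyes
CAL={n:eyes.get_calibration(n) for n in("scene","top")}
def proj(n,X):
    c=CAL[n]; p=(np.atleast_2d(X)@c["R"].T+c["t"])@c["K"].T; return p[:,:2]/p[:,2:]
def back(n,uv,z):
    c=CAL[n]; d=c["R"].T@np.linalg.solve(c["K"],[uv[0],uv[1],1]); C=-c["R"].T@c["t"]
    return C+d*(z-C[2])/d[2]
def box(w,d,z0,z1,cx=0,cy=0): return np.array([[cx+a*w/2,cy+b*d/2,z] for a in(-1,1) for b in(-1,1) for z in(z0,z1)])/1e3
def cyl(d,z0,z1,cx=0,cy=0,d1=None):
    t=np.linspace(0,2*np.pi,48,endpoint=False)
    return np.vstack([np.c_[cx+r/2*np.cos(t),cy+r/2*np.sin(t),0*t+z] for r,z in((d,z0),(d1 or d,z1))])/1e3
M=dict(rack_grip=[box(170,170,0,12),box(36,70,0,74)],cover_grip=[box(110,110,0,6),box(36,70,0,42)],
 stand=[cyl(116,0,20),cyl(14,0,110),cyl(14,110,120,0,0,6),cyl(10,0,104,0,22),cyl(10,104,112,0,22,2)],
 jar=[cyl(50,0,62)],tub_mid=[cyl(62,0,34)])
def place(P,x,y,a,z=0):
    c,s=np.cos(a),np.sin(a); return P@np.array([[c,-s,0],[s,c,0],[0,0,1]]).T+[x,y,z]
S=4
def render(n,parts,x,y,a,z=0):
    m=np.zeros((480*S,640*S),np.uint8)
    for P in parts:
        q=(proj(n,place(P,x,y,a,z))+.5)*S-.5
        cv2.fillConvexPoly(m,cv2.convexHull(np.round(q*16).astype(np.int32)),1,shift=4)
    return m>0
def fit(masks,key,x0,yaw=True,z=0):
    big={n:cv2.resize(m.astype(np.uint8),None,fx=S,fy=S,interpolation=cv2.INTER_LINEAR)>0 if 0 else cv2.resize(m.astype(np.float32),None,fx=S,fy=S,interpolation=cv2.INTER_LINEAR)>.5 for n,m in masks.items()}
    def f(v):
        a=v[2]*10 if yaw else x0[2]; e=0
        for n,b in big.items():
            r=render(n,M[key],v[0],v[1],a,z); e+=1-(r&b).sum()/(r|b).sum()
        return e/len(big)
    v0=np.array([x0[0],x0[1],x0[2]/10]); k=3 if yaw else 2
    r=minimize(f,v0[:k],method="Nelder-Mead",options=dict(initial_simplex=np.vstack([v0[:k]]+[v0[:k]+.012*np.eye(k)[i] for i in range(k)]),xatol=1e-4,fatol=1e-4))
    return r.x[0],r.x[1],(r.x[2]*10 if yaw else 0),r.fun
E
python3 - <<'E'
from h import *
im={n:eyes.snapshot(n) for n in CAL}
mk={}
for th in("rack_grip","cover_grip","stand","jar0_mid","tub_mid"):
    for n in CAL:
        for i,d in enumerate(eyes.silhouettes(n,th)):
            print(th,n,round(d["p"],2),np.round(d["extent"]).astype(int), d["pixels"].sum())
            mk[f"{th}|{n}|{i}"]=d["pixels"]
np.savez_compressed("mk.npz",**mk)
def crop(n,u,v,w,k): return cv2.resize(im[n][v-w:v+w,u-w:u+w],(k,k),interpolation=cv2.INTER_CUBIC)
cv2.imwrite("pics/m.png",np.vstack([np.hstack([crop("top",336,189,40,260),crop("top",487,272,46,260),crop("top",190,274,40,260)]),
 np.hstack([crop("scene",350,262,50,260),crop("scene",150,340,75,260),crop("scene",364,185,40,260)])]))
E
```

```text
rack_grip scene 0.98 [ 77 294 223 403] 8419
rack_grip top 0.77 [446 229 527 312] 6274
cover_grip scene 0.64 [336 171 391 205] 1221
cover_grip top 0.82 [162 242 218 302] 2533
stand scene 0.83 [319 237 378 304] 2464
stand top 0.79 [312 162 362 214] 2160
jar0_mid scene 0.95 [420 211 445 251] 724
jar0_mid top 0.73 [219 150 249 173] 536
tub_mid scene 0.95 [292 337 335 373] 1134
tub_mid scene 0.21 [318 228 381 304] 2467
tub_mid top 0.8 [411 139 436 173] 621
tub_mid top 0.58 [322 256 342 280] 442
```

View pics/m.png

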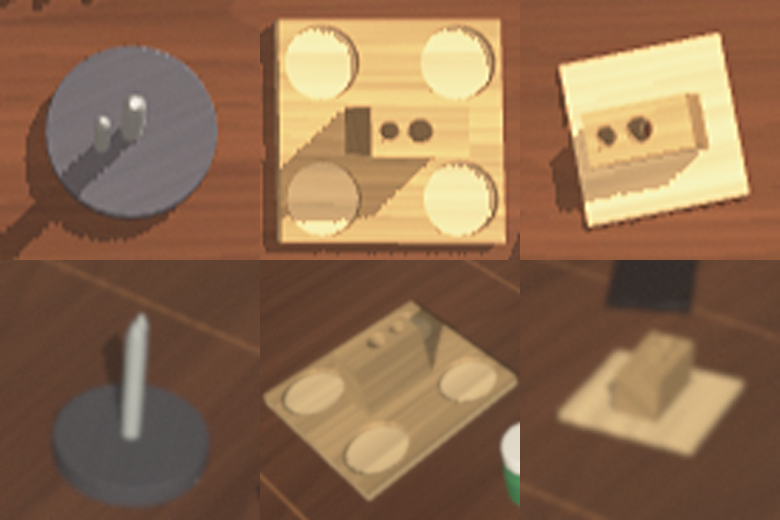

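```bash
cat > fit1.py <<'E'
from h import *
im={n:eyes.snapshot(n) for n in CAL}
mk=np.load("mk.npz")
for n in CAL: print(n,np.round(-CAL[n]["R"].T@CAL[n]["t"],3))
for key,x0 in(("rack_grip",back("top",(487,272),.006)),("cover_grip",back("top",(190,274),.003)),("stand",back("top",(336,189),.02)),("tub_mid",back("top",(425,158),.03))):
    yaw=key in("rack_grip","cover_grip")
    a=np.deg2rad(12) if key=="cover_grip" else np.deg2rad(15) if key=="stand" else 0
    for cs in(("top",),("scene",),("top","scene")):
        ms={n:mk[f"{key}|{n}|0"] for n in cs}
        r=fit(ms,key,(x0[0],x0[1],a),yaw); print(key,cs,np.round(r[:2],4),round(np.rad2deg(r[2]),2),round(r[3],3))
# jars
for uv in((169,191),(235,164),(334,269),(485,183)):
    x0=back("top",uv,.062); ms={}
    for n in CAL:
        w=render(n,[cyl(90,-20,80)],x0[0],x0[1],0)[::S,::S]
        h=cv2.cvtColor(im[n],cv2.COLOR_BGR2HSV)
        g=(h[...,0]>45)&(h[...,0]<95)&(h[...,1]>70)
        wh=(h[...,1]<70)&(h[...,2]>110)
        m=((g|wh)&w).astype(np.uint8)
        k,l,st,_=cv2.connectedComponentsWithStats(m); ms[n]=l==1+np.argmax(st[1:,4])
    for cs in(("top",),("scene",),("top","scene")):
        r=fit({n:ms[n] for n in cs},"jar",(x0[0],x0[1],0),False); print("jar",uv,cs,np.round(r[:2],4),round(r[3],3))
E
python3 fit1.py
```

```text
scene [ 0.97  -0.589  0.627]
top [0.433 0.009 1.053]
rack_grip ('top',) [ 0.4182 -0.3396] -0.77 0.019
rack_grip ('scene',) [ 0.415  -0.3389] -1.82 0.022
rack_grip ('top', 'scene') [ 0.4169 -0.3394] -0.91 0.027
cover_grip ('top',) [0.4268 0.3056] 10.39 0.026
cover_grip ('scene',) [0.4232 0.3074] 10.43 0.03
cover_grip ('top', 'scene') [0.4248 0.3061] 10.75 0.048
stand ('top',) [ 0.6045 -0.0172] 0.0 0.047
stand ('scene',) [ 0.6015 -0.0156] 0.0 0.064
stand ('top', 'scene') [ 0.6031 -0.0172] 0.0 0.064
tub_mid ('top',) [ 0.667 -0.21 ] 0.0 0.197
tub_mid ('scene',) [ 0.657  -0.2015] 0.0 0.221
tub_mid ('top', 'scene') [ 0.6657 -0.208 ] 0.0 0.223
jar (169, 191) ('top',) [0.6014 0.3415] 0.157
jar (169, 191) ('scene',) [0.5989 0.3473] 0.126
jar (169, 191) ('top', 'scene') [0.6015 0.3443] 0.15
jar (235, 164) ('top',) [0.6582 0.1991] 0.164
jar (235, 164) ('scene',) [0.6576 0.2038] 0.117
jar (235, 164) ('top', 'scene') [0.659  0.2005] 0.144
jar (334, 269) ('top',) [ 0.4315 -0.0079] 0.141
jar (334, 269) ('scene',) [ 0.4269 -0.0054] 0.122
jar (334, 269) ('top', 'scene') [ 0.4299 -0.0069] 0.135
jar (485, 183) ('top',) [ 0.6028 -0.3263] 0.2
jar (485, 183) ('scene',) [ 0.6013 -0.3249] 0.122
jar (485, 183) ('top', 'scene') [ 0.6023 -0.3258] 0.162
```

```bash
cat > fit2.py <<'E'
from h import *
im={n:eyes.snapshot(n) for n in CAL}
parts=M["stand"][1:]
best={}
ims={n:cv2.resize(cv2.GaussianBlur(cv2.cvtColor(im[n],cv2.COLOR_BGR2GRAY),(3,3),0).astype(np.float32),None,fx=S,fy=S,interpolation=cv2.INTER_CUBIC) for n in CAL}
def sc(n,x,y,a):
    r=render(n,parts,x,y,a).astype(np.uint8)
    ring=cv2.dilate(r,np.ones((13,13)))-r
    g=ims[n]; return g[r>0].mean()-g[ring>0].mean()
res=[]
for cs in(("top",),("scene",),("top","scene")):
    b=[]
    for a in range(-50,95,3):
        f=lambda v:-sum(sc(n,v[0],v[1],np.deg2rad(a)) for n in cs)
        v0=np.array([.604,-.0172]); r=minimize(f,v0,method="Nelder-Mead",options=dict(initial_simplex=[v0,v0+[.003,0],v0+[0,.003]],xatol=1e-4,maxiter=60))
        b.append((r.fun,a,*np.round(r.x,4)))
    b.sort(); print(cs,b[:6])
E
python3 fit2.py
```

```text
('top',) [(np.float64(-20.350540161132812), 25, np.float64(0.6064), np.float64(-0.0185)), (np.float64(-20.33405303955078), 22, np.float64(0.6058), np.float64(-0.019)), (np.float64(-20.25164031982422), 19, np.float64(0.6064), np.float64(-0.0195)), (np.float64(-20.07989501953125), 28, np.float64(0.6073), np.float64(-0.0188)), (np.float64(-19.879486083984375), 16, np.float64(0.6058), np.float64(-0.0193)), (np.float64(-19.53638458251953), 31, np.float64(0.6082), np.float64(-0.0185))]
('scene',) [(np.float64(-59.96678924560547), 22, np.float64(0.598), np.float64(-0.01)), (np.float64(-59.88299560546875), 19, np.float64(0.5974), np.float64(-0.01)), (np.float64(-59.21031188964844), 25, np.float64(0.5976), np.float64(-0.0081)), (np.float64(-58.8836669921875), 16, np.float64(0.5972), np.float64(-0.0108)), (np.float64(-58.82740783691406), 43, np.float64(0.5965), np.float64(-0.0043)), (np.float64(-58.71001434326172), 46, np.float64(0.597), np.float64(-0.0046))]
('top', 'scene') [(np.float64(-73.91365814208984), 22, np.float64(0.6039), np.float64(-0.0189)), (np.float64(-73.61042022705078), 19, np.float64(0.6035), np.float64(-0.0189)), (np.float64(-72.92450714111328), 25, np.float64(0.6045), np.float64(-0.019)), (np.float64(-71.94234466552734), 16, np.float64(0.6031), np.float64(-0.0193)), (np.float64(-71.08070373535156), 28, np.float64(0.6049), np.float64(-0.0186)), (np.float64(-69.71868896484375), 13, np.float64(0.6027), np.float64(-0.0194))]
```

```bash
cat > plan.py <<'E'
import sys, json, numpy as np
from workcell import monitor
# usage: plan.py grip vmax_mm x y z psi [x y z psi ...]   (metres, degrees); prints tool-frame rows
def cur():
    s=monitor.sense(); return np.array([*s["position"]*1e3, s["tool_rot"][2]]),s
def plan(p,targets,vmax,grip):
    rows=[]
    for T in targets:
        d=T-p; d[3]=(d[3]+180)%360-180
        n=max(1,int(np.ceil(max(np.linalg.norm(d[:3])/vmax,abs(d[3])/8)*(1.0)))) 
        w=np.minimum.reduce([np.arange(n)+1.,np.arange(n)[::-1]+1.,np.full(n,2.)])/2   # soft start/stop
        k=n
        while True:
            w=np.minimum.reduce([np.arange(k)+1.,np.arange(k)[::-1]+1.,np.full(k,3.)]); w/=w.sum()
            if w.max()*np.linalg.norm(d[:3])<=vmax+.5 and w.max()*abs(d[3])<=8.3: break
            k+=1
        c=p.copy(); 
        for f in np.cumsum(w):
            g=p+d*f; e=g-c; a=np.deg2rad(c[3]); x=np.array([np.cos(a),np.sin(a)]); y=np.array([np.sin(a),-np.cos(a)])
            s=np.round(np.array([e[:2]@x,e[:2]@y,-e[2]])*2)/2; t=np.round(-e[3]*2)/2
            rows.append([[float(v) for v in s],float(t),grip])
            c[:2]+=s[0]*x+s[1]*y; c[2]-=s[2]; c[3]-=t
        p=c
    return rows
if __name__=="__main__":
    g=float(sys.argv[1]); v=float(sys.argv[2]); a=np.array(sys.argv[3:],float).reshape(-1,4); a[:,:3]*=1e3
    p,s=cur(); r=plan(p,a,v,g)
    print("t",round(s["clock"],2),"pose",np.round(p,2),"F",np.round(s["force"],1),"w",round(s["grip_width"],4),"gf",round(s["gripper_force"],1),len(r),"rows")
    for i in range(0,len(r),12): print(json.dumps(r[i:i+12]).replace(" ","").replace(".0",""))
E
python3 plan.py 1 40 .4175 -.3395 .125 89
```

```text
t 0.9 pose [ 178.01 -546.72  256.29   18.04] F [0.3 0.3 0. ] w 0.0857 gf 0.0 11 rows
[[[11,-4.5,5],-2.5,1],[[22,-8,9.5],-5.5,1],[[34,-9,14.5],-8,1],[[35,-4.5,15],-7.5,1],[[35,0.5,14.5],-8,1],[[35,5.5,14.5],-8,1],[[33.5,10,14.5],-8,1],[[32,14.5,14.5],-7.5,1],[[30,19,14.5],-8,1],[[18,15,10],-5.5,1],[[8,8,5],-2.5,1]]
```

Emit:
jog_arm([
  [[11,-4.5,5],-2.5,1],
  [[22,-8,9.5],-5.5,1],
  [[34,-9,14.5],-8,1],
  [[35,-4.5,15],-7.5,1],
  [[35,0.5,14.5],-8,1],
  [[35,5.5,14.5],-8,1],
  [[33.5,10,14.5],-8,1],
  [[32,14.5,14.5],-7.5,1],
  [[30,19,14.5],-8,1],
  [[18,15,10],-5.5,1],
  [[8,8,5],-2.5,1],
  [[0,0,0],0,1],
])

```text
clock: 2.1
position: [0.4178, -0.3381, 0.1241]
tool_rot: [-180.0, -0.1, 89.2]
force: [-0.2, -0.2, 0.0]
grip_width: 0.0857
gripper_force: 0.0
```

```bash
python3 plan.py 1 20 .4175 -.3395 .061 89.1
```

```text
t 2.1 pose [ 417.85 -338.12  124.1    89.21] F [-0.2 -0.2  0. ] w 0.0857 gf 0.0 6 rows
[[[-0,-0,5.5],0,1],[[-0.5,-0,10.5],0,1],[[-0,-0,15.5],0,1],[[-0.5,-0,16],0,1],[[-0.5,-0.5,10.5],0,1],[[0,0,5],0,1]]
```

Emit:
jog_arm([
  [[-0.5,0,6],0,1],
  [[-0.5,0,10.5],0,1],
  [[0,0,15.5],0,1],
  [[0,0,16],0,1],
  [[0,0,10.5],0,1],
  [[0,0,5],0,1],
  [[0,0,0],0,1],
])

```text
clock: 2.8
position: [0.4169, -0.3406, 0.0607]
tool_rot: [-180.0, -0.0, 89.0]
force: [0.4, -0.1, 0.4]
grip_width: 0.0851
gripper_force: 0.0
```

Emit:
jog_arm([
  [[0,0,0],0,0.3],
  [[0,0,0],0,0.2],
  [[0,0,0],0,0],
  [[0,0,0],0,0],
  [[0,0,0],0,0],
  [[0,0,0],0,0],
  [[0,0,0],0,0],
  [[0,0,0],0,0],
], force=60)

```text
clock: 3.6
position: [0.4174, -0.3407, 0.0619]
tool_rot: [180.0, 0.0, 89.0]
force: [-1.3, 1.1, 6.2]
grip_width: 0.0353
gripper_force: 61.6
```

```bash
python3 plan.py 0 25 .4175 -.3407 .210 89 .604 -.018 .210 111
```

```text
t 3.6 pose [ 417.44 -340.68   61.87   89.04] F [-1.3  1.1  6.2] w 0.0353 gf 61.6 25 rows
[[[-0,0,-8],0,0],[[-0,0,-16.5],0,0],[[-0,0,-25],0,0],[[-0,0,-24.5],0,0],[[-0,0,-25],0,0],[[-0,0,-24.5],0,0],[[-0,0,-16.5],0,0],[[-0,0,-8],0,0],[[7,4,-0],-0.5,0],[[14.5,8,-0],-1,0],[[21.5,13,-0],-1.5,0],[[21,13,-0],-1.5,0]]
[[[21,14,-0],-1.5,0],[[20,14,-0],-1.5,0],[[20,15,-0],-1.5,0],[[19.5,15,-0],-1,0],[[19.5,16,-0],-1.5,0],[[19,16,-0],-1.5,0],[[18.5,16.5,-0],-1.5,0],[[18,17.5,-0],-1.5,0],[[17.5,17.5,-0],-1.5,0],[[17,18,-0],-1.5,0],[[16.5,18.5,-0],-1.5,0],[[11,12.5,-0],-1,0]]
[[[5,6.5,-0],-0.5,0]]
```

Emit:
jog_arm([
  [[0,0,-8],0,0],
  [[0,0,-16.5],0,0],
  [[0,0,-25],0,0],
  [[0,0,-24.5],0,0],
  [[0,0,-25],0,0],
  [[0,0,-24.5],0,0],
  [[0,0,-16.5],0,0],
  [[0,0,-8],0,0],
  [[7,4,0],-0.5,0],
  [[14.5,8,0],-1,0],
  [[21.5,13,0],-1.5,0],
  [[21,13,0],-1.5,0],
])

```text
clock: 4.8
position: [0.4549, -0.274, 0.208]
tool_rot: [-179.9, -0.1, 93.6]
force: [-0.1, -0.1, -4.4]
grip_width: 0.0355
gripper_force: 60.7
```

Emit:
jog_arm([
  [[21,14,0],-1.5,0],
  [[20,14,0],-1.5,0],
  [[20,15,0],-1.5,0],
  [[19.5,15,0],-1,0],
  [[19.5,16,0],-1.5,0],
  [[19,16,0],-1.5,0],
  [[18.5,16.5,0],-1.5,0],
  [[18,17.5,0],-1.5,0],
  [[17.5,17.5,0],-1.5,0],
  [[17,18,0],-1.5,0],
  [[16.5,18.5,0],-1.5,0],
  [[11,12.5,0],-1,0],
])

```text
clock: 6.0
position: [0.5997, -0.022, 0.208]
tool_rot: [-179.9, -0.1, 110.7]
force: [-0.7, -0.4, -5.2]
grip_width: 0.0351
gripper_force: 60.8
```

Emit:
jog_arm([
  [[5,6.5,0],-0.5,0],
  [[0,0,0],0,0],
  [[0,0,0],0,0],
])

```text
clock: 6.3
position: [0.6036, -0.0182, 0.2091]
tool_rot: [-180.0, -0.0, 111.0]
force: [-0.6, -0.2, -4.3]
grip_width: 0.0353
gripper_force: 60.8
```

```bash
cat > look.py <<'E'
from h import *
import sys
tag=sys.argv[1]
im={n:eyes.snapshot(n) for n in CAL}
for n in CAL: cv2.imwrite(f"pics/{tag}_{n}.png",im[n])
w=np.hstack([cv2.resize(im["top"][120:320,230:450],(440,400)),cv2.resize(im["scene"][100:350,200:425],(360,400))]); cv2.imwrite(f"pics/{tag}.png",w)
s=monitor.sense(); print(np.round(s["position"],4),np.round(s["tool_rot"],2),np.round(s["force"],1))
key=sys.argv[2]; z=float(sys.argv[3]); a=np.deg2rad(float(sys.argv[4]))
x,y=(s["position"][:2])
ms={}
for n in CAL:
    d=eyes.silhouettes(n,key)
    for q in d[:2]: print(n,round(q["p"],2),np.round(q["extent"]))
    if d: ms[n]=d[0]["pixels"]
for cs in(["top"],["scene"],["top","scene"]):
    # holes filled by gripper: use board outline only
    r=fit({n:ms[n] for n in cs},key,(x,y,a),True,z); print(cs,np.round(r[:2],4),round(np.rad2deg(r[2]),2),round(r[3],3))
E
python3 look.py held rack_grip .147 21
```

```text
[ 0.6036 -0.0186  0.2093] [-179.99    0.    110.97] [-0.1  0.1 -5. ]
scene 0.8 [292. 180. 413. 263.]
top 0.77 [298. 155. 378. 236.]
['top'] [ 0.5997 -0.0181] 20.68 0.579
['scene'] [ 0.602  -0.0166] 21.22 0.051
['top', 'scene'] [ 0.602  -0.0167] 21.32 0.315
```

View pics/held.png

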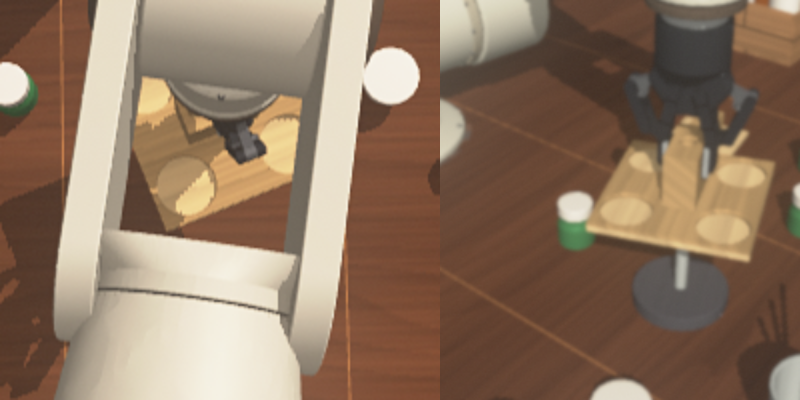

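Emit:
jog_arm([
  [[0.5,0,6],0,0],
  [[0,0,10],0,0],
  [[0,0,5],0,0],
  [[0,0,2],0,0],
  [[0,0,2],0,0],
  [[0,0,1],0,0],
  [[0,0,1],0,0],
])

```text
clock: 7.2
position: [0.6038, -0.0173, 0.1824]
tool_rot: [180.0, 0.0, 111.0]
force: [-0.9, -0.3, -4.1]
grip_width: 0.0356
gripper_force: 60.8
```

Emit:
jog_arm([
  [[0,0,1],0,0],
  [[0,0,1],0,0],
  [[0,0,1],0,0],
  [[0,0,1],0,0],
])

```text
clock: 7.6
position: [0.6037, -0.0173, 0.1783]
tool_rot: [180.0, -0.0, 111.0]
force: [0.3, 1.2, -4.6]
grip_width: 0.0353
gripper_force: 60.8
```

Emit:
jog_arm([
  [[0,0,1],0,0],
  [[0,0,1],0,0],
  [[0,0,1],0,0],
  [[0,0,1],0,0],
])

```text
clock: 8.0
position: [0.6037, -0.0173, 0.1742]
tool_rot: [180.0, -0.0, 111.0]
force: [0.2, 0.6, -4.5]
grip_width: 0.0351
gripper_force: 60.8
```

Emit:
jog_arm([
  [[0,0,1],0,0],
  [[0,0,1],0,0],
  [[0,0,1],0,0],
  [[0,0,1],0,0],
])

```text
clock: 8.4
position: [0.6037, -0.0173, 0.1702]
tool_rot: [180.0, -0.0, 111.0]
force: [-0.5, 0.3, -4.7]
grip_width: 0.0355
gripper_force: 60.8
```

Emit:
jog_arm([
  [[0,0,1],0,0],
  [[0,0,1],0,0],
  [[0,0,1],0,0],
  [[0,0,1],0,0],
])

```text
clock: 8.8
position: [0.6037, -0.0173, 0.1662]
tool_rot: [-180.0, -0.0, 111.0]
force: [-1.0, 0.0, -4.1]
grip_width: 0.0352
gripper_force: 61.0
```

Emit:
jog_arm([
  [[0,0,1],0,0],
  [[0,0,1],0,0],
  [[0,0,1],0,0],
  [[0,0,1],0,0],
  [[0,0,1],0,0],
  [[0,0,1],0,0],
])

```text
clock: 9.4
position: [0.6035, -0.0176, 0.1603]
tool_rot: [-180.0, 0.0, 111.0]
force: [-4.1, -4.0, -1.8]
grip_width: 0.035
gripper_force: 61.3
```

Emit:
jog_arm([
  [[0,0,2],0,0],
  [[0,0,2],0,0],
  [[0,0,2],0,0],
  [[0,0,2],0,0],
])

```text
clock: 9.8
position: [0.6034, -0.0176, 0.1522]
tool_rot: [-180.0, 0.0, 111.0]
force: [-5.2, -3.4, -1.6]
grip_width: 0.0352
gripper_force: 61.4
```

Emit:
jog_arm([
  [[-0.2,-0.8,1],0,0],
  [[0,0,2],0,0],
  [[0,0,2],0,0],
  [[0,0,2],0,0],
])

```text
clock: 10.2
position: [0.6032, -0.0177, 0.1451]
tool_rot: [180.0, -0.0, 111.0]
force: [-0.2, -0.8, -4.6]
grip_width: 0.0351
gripper_force: 61.0
```

Emit:
jog_arm([
  [[0,0,2],0,0],
  [[0,0,3],0,0],
  [[0,0,3],0,0],
  [[0,0,3],0,0],
])

```text
clock: 10.6
position: [0.603, -0.0178, 0.134]
tool_rot: [-180.0, -0.0, 111.0]
force: [0.0, 0.6, -4.9]
grip_width: 0.0354
gripper_force: 61.0
```

Free now. Home should be at TCP z ≈ 0.082.

Emit:
jog_arm([
  [[0,0,4],0,0],
  [[0,0,4],0,0],
  [[0,0,4],0,0],
  [[0,0,4],0,0],
  [[0,0,4],0,0],
  [[0,0,4],0,0],
  [[0,0,4],0,0],
  [[0,0,4],0,0],
])

```text
clock: 11.4
position: [0.603, -0.0178, 0.102]
tool_rot: [-180.0, -0.0, 111.0]
force: [0.3, -0.2, -3.6]
grip_width: 0.0353
gripper_force: 61.0
```

Emit:
jog_arm([
  [[0,0,3],0,0],
  [[0,0,3],0,0],
  [[0,0,3],0,0],
  [[0,0,2],0,0],
  [[0,0,2],0,0],
  [[0,0,1],0,0],
  [[0,0,1],0,0],
  [[0,0,1],0,0],
])

```text
clock: 12.2
position: [0.6031, -0.0178, 0.0863]
tool_rot: [180.0, -0.0, 111.0]
force: [-0.4, -0.9, -4.8]
grip_width: 0.0356
gripper_force: 60.9
```

Emit:
jog_arm([
  [[0,0,0.5],0,0],
  [[0,0,0.5],0,0],
  [[0,0,0.5],0,0],
  [[0,0,0.5],0,0],
  [[0,0,0.5],0,0],
  [[0,0,0.5],0,0],
  [[0,0,0.5],0,0],
])

```text
clock: 12.9
position: [0.6031, -0.0178, 0.0828]
tool_rot: [-180.0, -0.0, 111.0]
force: [-0.6, -0.5, -5.0]
grip_width: 0.0357
gripper_force: 60.9
```

Emit:
jog_arm([
  [[0,0,0.5],0,0],
  [[0,0,0.5],0,0],
])

```text
clock: 13.1
position: [0.603, -0.0178, 0.0819]
tool_rot: [-180.0, -0.0, 111.0]
force: [-4.4, 0.4, 5.0]
grip_width: 0.0354
gripper_force: 62.4
```

Emit:
jog_arm([
  [[0,0,-0.5],0,0.3],
  [[0,0,0],0,0.6],
  [[0,0,0],0,1],
  [[0,0,0],0,1],
  [[0,0,0],0,1],
  [[0,0,0],0,1],
  [[0,0,-5],0,1],
  [[0,0,-15],0,1],
  [[0,0,-25],0,1],
  [[0,0,-25],0,1],
  [[0,0,-10],0,1],
], force=25)

```text
clock: 14.2
position: [0.6039, -0.0179, 0.166]
tool_rot: [179.8, 0.1, 111.0]
force: [0.6, -0.4, 0.3]
grip_width: 0.0852
gripper_force: 0.0
```

```bash
python3 plan.py 1 40 .6023 -.3258 .130 21 .6023 -.3258 .047 21
```

```text
t 14.2 pose [603.93 -17.9  166.03 111.04] F [ 0.6 -0.4  0.3] w 0.0852 gf 0.0 17 rows
[[[-8.5,-3.5,1],2.5,1],[[-18,-6,2.5],5.5,1],[[-27,-6.5,3],8.5,1],[[-28,-2,3.5],8,1],[[-28,1.5,3],8,1],[[-27.5,5,3.5],8.5,1],[[-26.5,9.5,3],8,1],[[-24.5,13,3.5],8.5,1],[[-22.5,16.5,3],8,1],[[-20,19.5,3.5],8,1],[[-17.5,22,3.5],8.5,1],[[-9,16.5,2],5.5,1]]
[[[-3.5,8.5,1],2.5,1],[[-0,0,14],0,1],[[-0,0,27.5],0,1],[[-0,0,27.5],0,1],[[-0,0,14],0,1]]
```

Emit:
jog_arm([
  [[-8.5,-3.5,1],2.5,1],
  [[-18,-6,2.5],5.5,1],
  [[-27,-6.5,3],8.5,1],
  [[-28,-2,3.5],8,1],
  [[-28,1.5,3],8,1],
  [[-27.5,5,3.5],8.5,1],
  [[-26.5,9.5,3],8,1],
  [[-24.5,13,3.5],8.5,1],
  [[-22.5,16.5,3],8,1],
  [[-20,19.5,3.5],8,1],
  [[-17.5,22,3.5],8.5,1],
  [[-9,16.5,2],5.5,1],
])

```text
clock: 15.4
position: [0.6003, -0.3186, 0.1254]
tool_rot: [-179.9, 0.1, 23.0]
force: [0.6, 0.7, -0.1]
grip_width: 0.0852
gripper_force: 0.0
```

Emit:
jog_arm([
  [[-3.5,8.5,1],2.5,1],
  [[0,0,0],0,1],
  [[0,0,0],0,1],
])

```text
clock: 15.7
position: [0.6012, -0.3255, 0.1253]
tool_rot: [-179.9, 0.0, 21.0]
force: [0.8, -0.1, 0.0]
grip_width: 0.0858
gripper_force: 0.0
```

```bash
sed -i 's/^x,y=(s.*/x,y=(s["position"][:2]) if len(sys.argv)<6 else map(float,sys.argv[5:7])/' look.py; python3 look.py home rack_grip .020 21 .603 -.018; python3 plan.py 1 30 .6023 -.3258 .047 21
```

```text
[ 0.6015 -0.325   0.126 ] [-1.7997e+02  1.0000e-02  2.1100e+01] [-0.7  0.9  1.4]
scene 0.73 [294. 235. 404. 319.]
top 0.56 [287. 135. 387. 240.]
['top'] [ 0.6045 -0.017 ] 21.13 0.024
['scene'] [ 0.602  -0.0157] 20.65 0.037
['top', 'scene'] [ 0.6034 -0.0169] 21.01 0.039
t 15.9 pose [ 601.72 -325.    126.31   21.1 ] F [ 0.7 -0.2 -0.3] w 0.0856 gf 0.0 4 rows
[[[0,0,13],0,1],[[0,0.5,26.5],0,1],[[0,0.5,26.5],0,1],[[0.5,-0,13.5],0,1]]
```

View pics/home.png

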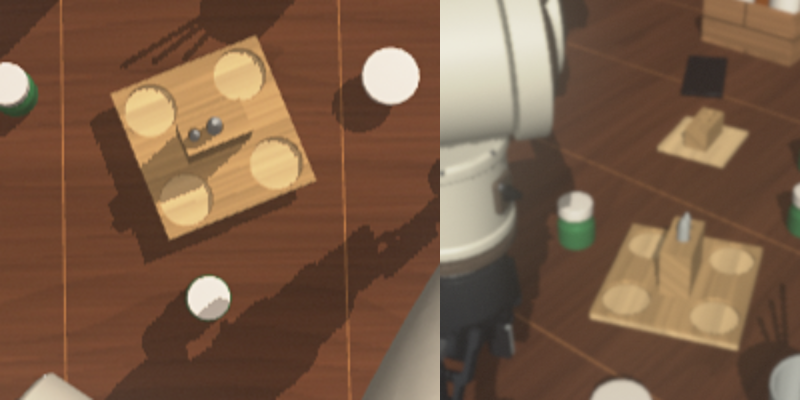

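Emit:
jog_arm([
  [[0,0,13],0,1],
  [[0,0.5,26.5],0,1],
  [[0,0.5,26.5],0,1],
  [[0.5,0,13.5],0,1],
  [[0,0,0],0,1],
], force=25)

```text
clock: 16.4
position: [0.6016, -0.3255, 0.0443]
tool_rot: [-179.8, 0.1, 21.1]
force: [0.5, 0.3, 0.4]
grip_width: 0.0856
gripper_force: 0.0
```

Emit:
jog_arm([
  [[0,0,0],0,0.5],
  [[0,0,0],0,0.4],
  [[0,0,0],0,0.4],
  [[0,0,0],0,0.4],
  [[0,0,0],0,0.4],
  [[0,0,0],0,0.4],
])

```text
clock: 17.0
position: [0.603, -0.3266, 0.0484]
tool_rot: [179.9, -0.1, 21.0]
force: [-1.1, 2.1, 6.5]
grip_width: 0.0479
gripper_force: 25.0
```

```bash
python3 plan.py 0.4 30 .6023 -.3258 .150 21 .6706 -.0469 .150 21
```

```text
t 17.0 pose [ 602.99 -326.62   48.44   21.04] F [-1.1  2.1  6.5] w 0.0479 gf 25.0 18 rows
[[[-0,-0,-8.5],0,0.4],[[-0,-0.5,-17],0,0.4],[[-0,-0,-25.5],0,0.4],[[-0.5,-0.5,-25],0,0.4],[[0,0,-17],0,0.4],[[0,-0,-8.5],0,0.4],[[5.5,-8,-0],0,0.4],[[11,-15.5,-0],0,0.4],[[16.5,-23.5,-0],0,0.4],[[16,-23.5,-0],0,0.4],[[16.5,-24,-0],0,0.4],[[16.5,-23.5,-0],0,0.4]]
[[[16.5,-23.5,-0],0,0.4],[[16.5,-23.5,-0],0,0.4],[[16,-23.5,-0],0,0.4],[[16.5,-23.5,-0],0,0.4],[[11,-16,-0],0,0.4],[[5.5,-8,-0],0,0.4]]
```

Emit:
jog_arm([
  [[0,0,-8.5],0,0.4],
  [[0,0,-17],0,0.4],
  [[0,0,-25.5],0,0.4],
  [[0,0,-25],0,0.4],
  [[0,0,-17],0,0.4],
  [[0,0,-8.5],0,0.4],
  [[5.5,-8.5,0],0,0.4],
  [[11,-16,0],0,0.4],
  [[16,-23.5,0],0,0.4],
  [[16,-23.5,0],0,0.4],
  [[16.5,-24,0],0,0.4],
  [[16.5,-23.5,0],0,0.4],
])

```text
clock: 18.2
position: [0.6356, -0.183, 0.1471]
tool_rot: [-179.9, 0.1, 21.1]
force: [-0.0, -0.4, -1.8]
grip_width: 0.0482
gripper_force: 26.3
```

Emit:
jog_arm([
  [[16.5,-23.5,0],0,0.4],
  [[16.5,-23.5,0],0,0.4],
  [[16,-23.5,0],0,0.4],
  [[16.5,-23.5,0],0,0.4],
  [[11,-16,0],0,0.4],
  [[5.5,-8,0],0,0.4],
  [[0,0,0],0,0.4],
  [[0,0,0],0,0.4],
])

```text
clock: 19.0
position: [0.6698, -0.047, 0.148]
tool_rot: [-180.0, 0.0, 21.0]
force: [0.2, 0.0, -1.3]
grip_width: 0.0482
gripper_force: 26.3
```

```bash
python3 plan.py 0.4 15 .6706 -.0469 .079 21;  python3 - <<'E'
from h import *
im=eyes.snapshot("top"); im2=eyes.snapshot("scene")
cv2.imwrite("pics/j1.png",np.hstack([cv2.resize(im[120:320,230:450],(440,400)),cv2.resize(im2[150:350,250:430],(360,400))]))
E
```

```text
t 19.0 pose [669.77 -47.   148.03  21.03] F [ 0.2  0.  -1.3] w 0.0482 gf 26.3 7 rows
[[[0,0,4.5],0,0.4],[[0,0,9.5],0,0.4],[[0.5,0,13.5],0,0.4],[[-0,0,14],0,0.4],[[0,0,13.5],0,0.4],[[0.5,0,9.5],0,0.4],[[-0,0,4.5],0,0.4]]
```

View pics/j1.png

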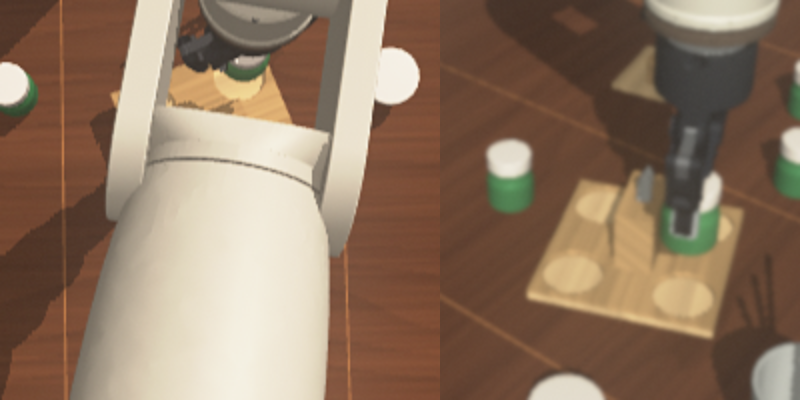

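Emit:
jog_arm([
  [[0,0,5],0,0.4],
  [[0,0,9.5],0,0.4],
  [[0.5,0,13.5],0,0.4],
  [[0,0,14],0,0.4],
  [[0,0,13],0,0.4],
  [[0.5,0,7],0,0.4],
  [[0,0,3],0,0.4],
  [[0,0,1],0,0.4],
  [[0,0,0],0,0.4],
])

```text
clock: 20.0
position: [0.6711, -0.0461, 0.0827]
tool_rot: [180.0, -0.0, 21.0]
force: [-0.2, 0.3, -0.8]
grip_width: 0.0478
gripper_force: 26.3
```

Emit:
jog_arm([
  [[0,0,0.5],0,0.4],
  [[0,0,0.5],0,0.4],
  [[0,0,0.5],0,0.4],
  [[0,0,0.5],0,0.4],
  [[0,0,0.5],0,0.4],
  [[0,0,0.5],0,0.4],
])

```text
clock: 20.6
position: [0.6709, -0.0461, 0.0793]
tool_rot: [-180.0, 0.0, 21.0]
force: [-1.2, 0.2, -1.2]
grip_width: 0.0478
gripper_force: 26.3
```

Past the rim level with no contact.

Emit:
jog_arm([
  [[0,0,0.5],0,0.4],
  [[0,0,0.5],0,0.4],
  [[0,0,0.5],0,0.4],
  [[0,0,0.5],0,0.4],
  [[0,0,0.5],0,0.4],
])

```text
clock: 21.1
position: [0.6709, -0.0461, 0.0768]
tool_rot: [-180.0, -0.0, 21.0]
force: [-0.3, 0.3, -2.6]
grip_width: 0.0482
gripper_force: 26.3
```

Emit:
jog_arm([
  [[0,0,0.5],0,0.4],
  [[0,0,0.5],0,0.4],
])

```text
clock: 21.3
position: [0.6709, -0.0461, 0.0758]
tool_rot: [-180.0, -0.0, 21.0]
force: [0.3, 0.6, -1.2]
grip_width: 0.0482
gripper_force: 26.3
```

Emit:
jog_arm([
  [[0,0,0.3],0,0.5],
  [[0,0,0],0,0.8],
  [[0,0,0],0,1],
  [[0,0,0],0,1],
  [[0,0,-5],0,1],
  [[0,0,-20],0,1],
  [[0,0,-30],0,1],
  [[0,0,-25],0,1],
  [[0,0,-10],0,1],
])

```text
clock: 22.2
position: [0.6717, -0.0462, 0.1687]
tool_rot: [179.9, -0.2, 21.0]
force: [0.2, -0.1, 0.4]
grip_width: 0.0855
gripper_force: 0.0
```

```bash
python3 plan.py 1 40 .4299 -.0069 .165 21 .4299 -.0069 .047 21
```

```text
t 22.2 pose [671.67 -46.2  168.7   21.04] F [ 0.2 -0.1  0.4] w 0.0855 gf 0.0 13 rows
[[[-10,-6,0],0,1],[[-20,-11.5,0.5],0,1],[[-30.5,-18,0.5],0,1],[[-30,-17.5,0.5],0,1],[[-30.5,-17.5,0.5],0,1],[[-30,-17.5,0.5],0,1],[[-30.5,-18,0.5],0,1],[[-20,-11.5,0.5],0,1],[[-10,-6,0],0,1],[[-0,0,19.5],0,1],[[-0,0,39.5],0,1],[[-0,0,39.5],0,1]]
[[[-0,0,19.5],0,1]]
```

Emit:
jog_arm([
  [[-10,-6,0],0,1],
  [[-20,-11.5,0.5],0,1],
  [[-30.5,-18,0.5],0,1],
  [[-30,-17.5,0.5],0,1],
  [[-30.5,-17.5,0.5],0,1],
  [[-30,-17.5,0.5],0,1],
  [[-30.5,-18,0.5],0,1],
  [[-20,-11.5,0.5],0,1],
  [[-10,-6,0],0,1],
  [[0,0,0],0,1],
])

```text
clock: 23.2
position: [0.4286, -0.0066, 0.1622]
tool_rot: [180.0, -0.0, 21.0]
force: [0.9, -0.3, 0.5]
grip_width: 0.0855
gripper_force: 0.0
```

Emit:
jog_arm([
  [[0,0,19.5],0,1],
  [[0,0,30],0,1],
  [[0,0,30],0,1],
  [[0,0,25],0,1],
  [[0,0,13],0,1],
  [[0,0,0],0,1],
  [[0,0,0],0,1],
])

```text
clock: 23.9
position: [0.4299, -0.0069, 0.0448]
tool_rot: [-180.0, 0.0, 21.0]
force: [0.5, 0.5, 0.3]
grip_width: 0.0855
gripper_force: 0.0
```

Emit:
jog_arm([
  [[0,0,0],0,0.5],
  [[0,0,0],0,0.4],
  [[0,0,0],0,0.4],
  [[0,0,0],0,0.4],
  [[0,0,0],0,0.4],
  [[0,0,0],0,0.4],
], force=25)

```text
clock: 24.5
position: [0.4297, -0.0068, 0.0454]
tool_rot: [180.0, -0.1, 21.0]
force: [-2.7, 0.7, 8.2]
grip_width: 0.0482
gripper_force: 24.4
```

```bash
python3 plan.py 0.4 30 .430 -.008 .150 21 .5735 -.0842 .150 21 .5735 -.0842 .084 21
```

```text
t 24.5 pose [429.67  -6.82  45.38  21.04] F [-2.7  0.7  8.2] w 0.0482 gf 24.4 18 rows
[[[-0,0,-8.5],0,0.4],[[-0,0.5,-17.5],0,0.4],[[-0,0,-26.5],0,0.4],[[-0,0.5,-26],0,0.4],[[-0,0,-17.5],0,0.4],[[-0,0,-8.5],0,0.4],[[6,7,-0],0,0.4],[[11.5,13.5,-0],0,0.4],[[18,20.5,-0],0,0.4],[[17.5,20.5,-0],0,0.4],[[18,20.5,-0],0,0.4],[[17.5,20.5,-0],0,0.4]]
[[[12,13.5,-0],0,0.4],[[6,7,-0],0,0.4],[[-0,-0,11],0,0.4],[[-0,-0,22],0,0.4],[[-0,-0,22],0,0.4],[[-0,-0,11],0,0.4]]
```

Emit:
jog_arm([
  [[0,0,-8.5],0,0.4],
  [[0,0,-17.5],0,0.4],
  [[0,0,-26.5],0,0.4],
  [[0,0,-26],0,0.4],
  [[0,0,-17.5],0,0.4],
  [[0,0,-8.5],0,0.4],
  [[6,7.5,0],0,0.4],
  [[11.5,14,0],0,0.4],
  [[18,20.5,0],0,0.4],
  [[17.5,20.5,0],0,0.4],
  [[18,20.5,0],0,0.4],
  [[17.5,20.5,0],0,0.4],
])

```text
clock: 25.7
position: [0.55, -0.0725, 0.1474]
tool_rot: [-179.9, 0.1, 21.0]
force: [-0.4, 0.1, -1.2]
grip_width: 0.0483
gripper_force: 26.3
```

Emit:
jog_arm([
  [[12,13.5,0],0,0.4],
  [[6,7,0],0,0.4],
  [[0,0,11],0,0.4],
  [[0,0,22],0,0.4],
  [[0,0,20],0,0.4],
  [[0,0,11],0,0.4],
  [[0,0,0],0,0.4],
  [[0,0,0],0,0.4],
])

```text
clock: 26.5
position: [0.573, -0.0841, 0.0854]
tool_rot: [180.0, -0.0, 21.0]
force: [0.4, 0.7, -2.4]
grip_width: 0.0481
gripper_force: 26.3
```

Emit:
jog_arm([
  [[0.5,0,2],0,0.4],
  [[0,0,2],0,0.4],
  [[0,0,2],0,0.4],
  [[0,0,0.5],0,0.4],
  [[0,0,0.5],0,0.4],
  [[0,0,0.5],0,0.4],
  [[0,0,0.5],0,0.4],
  [[0,0,0.5],0,0.4],
  [[0,0,0.5],0,0.4],
])

```text
clock: 27.4
position: [0.5736, -0.0841, 0.076]
tool_rot: [-180.0, -0.0, 21.0]
force: [-0.1, -0.2, -1.6]
grip_width: 0.0485
gripper_force: 26.3
```

Emit:
jog_arm([
  [[0,0,0.5],0,0.4],
  [[0,0,0.5],0,0.4],
  [[0,0,0.5],0,0.4],
  [[0,0,0.5],0,0.4],
  [[0,0,0.5],0,0.4],
])

```text
clock: 27.9
position: [0.5736, -0.0841, 0.0735]
tool_rot: [-180.0, -0.0, 21.0]
force: [0.5, 0.8, -1.5]
grip_width: 0.0478
gripper_force: 26.3
```

Emit:
jog_arm([
  [[0,0,0.5],0,0.4],
  [[0,0,0.3],0,0.5],
  [[0,0,0],0,0.8],
  [[0,0,0],0,1],
  [[0,0,0],0,1],
  [[0,0,-5],0,1],
  [[0,0,-20],0,1],
  [[0,0,-30],0,1],
  [[0,0,-25],0,1],
  [[0,0,-15],0,1],
  [[0,0,0],0,1],
])

```text
clock: 29.0
position: [0.5743, -0.0843, 0.1698]
tool_rot: [179.9, -0.2, 21.0]
force: [0.6, 0.1, 0.6]
grip_width: 0.0854
gripper_force: 0.0
```

```bash
python3 plan.py 1 40 .6587 .2010 .168 21
```

```text
t 29.0 pose [574.29 -84.27 169.84  21.04] F [0.6 0.1 0.6] w 0.0854 gf 0.0 10 rows
[[[7.5,-10,0],0,1],[[15,-19.5,0],0,1],[[23,-29.5,0.5],0,1],[[22.5,-29.5,0],0,1],[[22.5,-29.5,0.5],0,1],[[22.5,-29.5,0],0,1],[[23,-29.5,0.5],0,1],[[22.5,-29.5,0],0,1],[[15,-19.5,0.5],0,1],[[7.5,-10,-0],0,1]]
```

Emit:
jog_arm([
  [[7.5,-10,0],0,1],
  [[15,-19.5,0],0,1],
  [[23,-29.5,0.5],0,1],
  [[22.5,-29.5,0],0,1],
  [[22.5,-29.5,0.5],0,1],
  [[22.5,-29.5,0],0,1],
  [[23,-29.5,0.5],0,1],
  [[22.5,-29.5,0],0,1],
  [[15,-19.5,0.5],0,1],
  [[7.5,-10,0],0,1],
  [[0,0,0],0,1],
  [[0,0,0],0,1],
])

```text
clock: 30.2
position: [0.6574, 0.2006, 0.165]
tool_rot: [-180.0, 0.1, 21.0]
force: [-0.1, -0.0, -0.5]
grip_width: 0.0854
gripper_force: 0.0
```

```bash
python3 plan.py 1 30 .6587 .2010 .047 21
python3 - <<'E'
from h import *
im=eyes.snapshot("top"); im2=eyes.snapshot("scene")
cv2.imwrite("pics/j2.png",np.hstack([cv2.resize(im[80:320,130:394],(440,400)),cv2.resize(im2[150:350,300:480],(360,400))]))
E
```

```text
t 30.2 pose [657.44 200.57 165.01  21.03] F [-0.1 -0.  -0.5] w 0.0854 gf 0.0 6 rows
[[[0,0,10],0,1],[[0.5,0,19.5],0,1],[[0,0,29.5],0,1],[[0.5,0,29.5],0,1],[[0,0,19.5],0,1],[[0.5,0,10],0,1]]
```

View pics/j2.png

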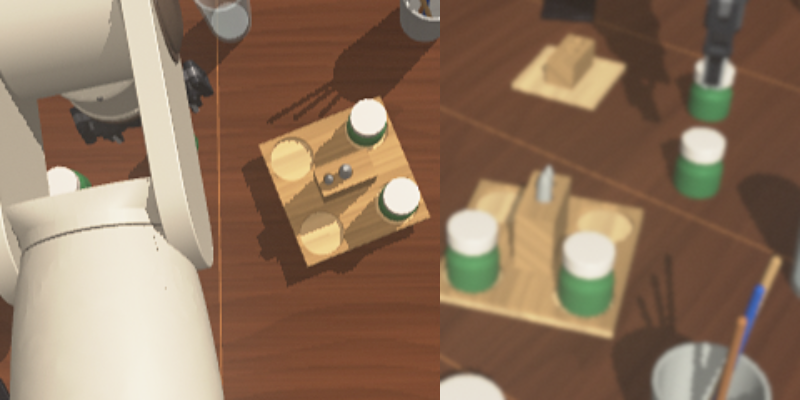

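Emit:
jog_arm([
  [[0,0,10],0,1],
  [[0.5,0,19.5],0,1],
  [[0,0,29.5],0,1],
  [[0.5,0,29.5],0,1],
  [[0,0,19.5],0,1],
  [[0.5,0,9],0,1],
  [[0,0,0],0,1],
  [[0,0,0],0,1],
])

```text
clock: 31.1
position: [0.6596, 0.2015, 0.0497]
tool_rot: [180.0, -0.1, 21.0]
force: [0.4, -0.2, 0.3]
grip_width: 0.0855
gripper_force: 0.0
```

Emit:
jog_arm([
  [[0,0,0],0,0.5],
  [[0,0,0],0,0.4],
  [[0,0,0],0,0.4],
  [[0,0,0],0,0.4],
  [[0,0,0],0,0.4],
  [[0,0,0],0,0.4],
], force=25)

```text
clock: 31.7
position: [0.6595, 0.2018, 0.0498]
tool_rot: [180.0, -0.1, 21.0]
force: [-2.2, -0.4, 5.8]
grip_width: 0.0479
gripper_force: 25.1
```

```bash
python3 plan.py 0.4 30 .659 .201 .150 21 .6333 .0502 .150 21 .6333 .0502 .086 21
```

```text
t 31.7 pose [659.52 201.81  49.76  21.04] F [-2.2 -0.4  5.8] w 0.0479 gf 25.1 18 rows
[[[-0,0,-8.5],0,0.4],[[-0,0,-16.5],0,0.4],[[-0.5,0.5,-25],0,0.4],[[-0,-0,-25],0,0.4],[[-0,0,-17],0,0.4],[[-0.5,0,-8],0,0.4],[[-4.5,7.5,-0],0,0.4],[[-8.5,14.5,-0],0,0.4],[[-13,22,-0],0,0.4],[[-13,22,-0],0,0.4],[[-13,21.5,-0],0,0.4],[[-13,22,-0],0,0.4]]
[[[-8.5,15,-0],0,0.4],[[-4.5,7,-0],0,0.4],[[0,0,10.5],0,0.4],[[0,0,21.5],0,0.4],[[0,0,21],0,0.4],[[0,0,11],0,0.4]]
```

Emit:
jog_arm([
  [[0,0,-8.5],0,0.4],
  [[0,0,-16.5],0,0.4],
  [[-0.5,0.5,-25],0,0.4],
  [[0,0,-25],0,0.4],
  [[0,0,-17],0,0.4],
  [[0,0,-8],0,0.4],
  [[-4.5,7.5,0],0,0.4],
  [[-8.5,14.5,0],0,0.4],
  [[-13,22,0],0,0.4],
  [[-13,22,0],0,0.4],
  [[-13,21.5,0],0,0.4],
  [[-13,22,0],0,0.4],
])

```text
clock: 32.9
position: [0.6364, 0.0733, 0.1475]
tool_rot: [-180.0, 0.1, 21.0]
force: [0.3, 0.6, -1.3]
grip_width: 0.0481
gripper_force: 26.1
```

Emit:
jog_arm([
  [[-8.5,15,0],0,0.4],
  [[-4.5,7,0],0,0.4],
  [[0,0,10.5],0,0.4],
  [[0,0,21],0,0.4],
  [[0,0,20],0,0.4],
  [[0,0,9],0,0.4],
  [[0,0,0],0,0.4],
  [[0,0,0],0,0.4],
])

```text
clock: 33.7
position: [0.6336, 0.0508, 0.0886]
tool_rot: [-180.0, -0.0, 21.1]
force: [0.7, -0.1, -1.5]
grip_width: 0.0477
gripper_force: 26.2
```

Emit:
jog_arm([
  [[-0.5,0.5,2],0,0.4],
  [[0,0,2],0,0.4],
  [[0,0,1.5],0,0.4],
  [[0,0,0.5],0,0.4],
  [[0,0,0.5],0,0.4],
  [[0,0,0.5],0,0.4],
  [[0,0,0.5],0,0.4],
  [[0,0,0.5],0,0.4],
  [[0,0,0.5],0,0.4],
])

```text
clock: 34.6
position: [0.633, 0.0497, 0.0797]
tool_rot: [-180.0, -0.0, 21.0]
force: [1.0, 0.1, -0.8]
grip_width: 0.0478
gripper_force: 26.2
```

Emit:
jog_arm([
  [[0,0,0.5],0,0.4],
  [[0,0,0.5],0,0.4],
  [[0,0,0.5],0,0.4],
  [[0,0,0.5],0,0.4],
])

```text
clock: 35.0
position: [0.633, 0.0497, 0.0777]
tool_rot: [-180.0, -0.0, 21.0]
force: [0.6, -0.2, -1.5]
grip_width: 0.0478
gripper_force: 26.2
```

Emit:
jog_arm([
  [[0,0,0.5],0,0.4],
  [[0,0,0.3],0,0.5],
  [[0,0,0],0,0.8],
  [[0,0,0],0,1],
  [[0,0,0],0,1],
  [[0,0,-5],0,1],
  [[0,0,-20],0,1],
  [[0,0,-30],0,1],
  [[0,0,-25],0,1],
  [[0,0,-15],0,1],
  [[0,0,0],0,1],
])

```text
clock: 36.1
position: [0.6337, 0.0497, 0.1742]
tool_rot: [179.9, -0.2, 21.0]
force: [0.3, -0.1, -0.4]
grip_width: 0.0854
gripper_force: 0.0
```

```bash
python3 plan.py 1 40 .6010 .3443 .165 21
```

```text
t 36.1 pose [633.74  49.65 174.18  21.04] F [ 0.3 -0.1 -0.4] w 0.0854 gf 0.0 10 rows
[[[3,-12,0.5],0,1],[[6.5,-24,0.5],0,1],[[9.5,-35.5,1.5],0,1],[[9,-36,1],0,1],[[9.5,-36,1],0,1],[[9.5,-35.5,1],0,1],[[9.5,-36,1.5],0,1],[[9.5,-36,1],0,1],[[6,-24,1],0,1],[[3,-12,0],0,1]]
```

Emit:
jog_arm([
  [[3,-12,0.5],0,1],
  [[6.5,-24,0.5],0,1],
  [[9.5,-35.5,1.5],0,1],
  [[9,-36,1],0,1],
  [[9.5,-36,1],0,1],
  [[9.5,-35.5,1],0,1],
  [[9.5,-36,1.5],0,1],
  [[9.5,-36,1],0,1],
  [[6,-24,1],0,1],
  [[3,-12,0],0,1],
  [[0,0,0],0,1],
  [[0,0,0],0,1],
])

```text
clock: 37.3
position: [0.5999, 0.3438, 0.1623]
tool_rot: [180.0, 0.1, 21.0]
force: [0.9, -0.3, -0.3]
grip_width: 0.0852
gripper_force: 0.0
```

```bash
python3 plan.py 1 30 .6010 .3443 .047 21
python3 - <<'E'
from h import *
im2=eyes.snapshot("scene")
cv2.imwrite("pics/j3.png",cv2.resize(im2[100:350,280:520],(576,600)))
E
```

```text
t 37.3 pose [599.92 343.81 162.27  21.03] F [ 0.9 -0.3 -0.3] w 0.0852 gf 0.0 6 rows
[[[0,-0,9.5],0,1],[[0.5,-0,19.5],0,1],[[0,-0,28.5],0,1],[[0.5,-0,29],0,1],[[0,-0,19],0,1],[[0,-0,10],0,1]]
```

View pics/j3.png

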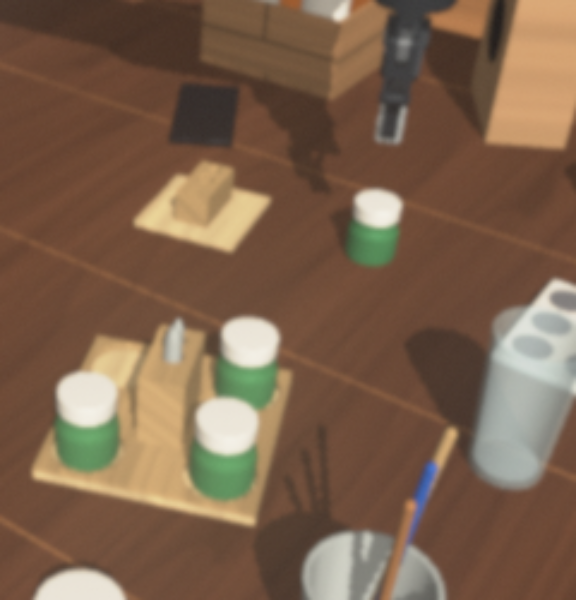

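Three jars sit in wells (85,420), (225,450), (250,365); the fourth stands at (373,228) under the gripper; cover is at (205,210).

Emit:
jog_arm([
  [[0,0,9.5],0,1],
  [[0.5,0,19.5],0,1],
  [[0,0,28.5],0,1],
  [[0.5,0,29],0,1],
  [[0,0,18],0,1],
  [[0,0,9],0,1],
  [[0,0,0],0,1],
  [[0,0,0],0,1],
])

```text
clock: 38.15
position: [0.6014, 0.3446, 0.0503]
tool_rot: [-180.0, -0.1, 21.0]
force: [0.0, -0.5, 0.5]
grip_width: 0.0859
gripper_force: 0.0
```

Emit:
jog_arm([
  [[0,0,0],0,0.5],
  [[0,0,0],0,0.4],
  [[0,0,0],0,0.4],
  [[0,0,0],0,0.4],
  [[0,0,0],0,0.4],
  [[0,0,0],0,0.4],
], force=25)

```text
clock: 38.75
position: [0.6012, 0.345, 0.0506]
tool_rot: [-180.0, -0.1, 21.0]
force: [-1.4, -1.1, 7.1]
grip_width: 0.0474
gripper_force: 24.8
```

```bash
python3 plan.py 0.4 35 .6015 .3443 .150 21 .5362 .0129 .150 21 .5362 .0129 .086 21
```

```text
t 38.75 pose [601.25 344.96  50.56  21.04] F [-1.4 -1.1  7.1] w 0.0474 gf 24.8 18 rows
[[[0,0,-16.5],0,0.4],[[0,0.5,-33],0,0.4],[[0,0,-33.5],0,0.4],[[0,0,-16.5],0,0.4],[[-6,9.5,0],0,0.4],[[-12,19,0],0,0.4],[[-18,28.5,0],0,0.4],[[-18,29,0],0,0.4],[[-18,28.5,0],0,0.4],[[-18,28.5,0],0,0.4],[[-18,28.5,0],0,0.4],[[-18,28.5,0],0,0.4]]
[[[-18,29,0],0,0.4],[[-18,28.5,0],0,0.4],[[-12,19,0],0,0.4],[[-6,9.5,0],0,0.4],[[0,0,32],0,0.4],[[0,0,32],0,0.4]]
```

Emit:
jog_arm([
  [[0,0,-10],0,0.4],
  [[0,0,-22],0,0.4],
  [[0,0,-33],0,0.4],
  [[0,0,-24.5],0,0.4],
  [[0,0,-10],0,0.4],
  [[-6,9.5,0],0,0.4],
  [[-12,19,0],0,0.4],
  [[-18,29,0],0,0.4],
  [[-18,29,0],0,0.4],
  [[-18,28.5,0],0,0.4],
  [[-18,28.5,0],0,0.4],
  [[-18,28.5,0],0,0.4],
])

```text
clock: 39.95
position: [0.5604, 0.1436, 0.1471]
tool_rot: [-180.0, 0.1, 21.0]
force: [0.9, -0.4, -1.7]
grip_width: 0.0476
gripper_force: 26.3
```

Emit:
jog_arm([
  [[-18,28.5,0],0,0.4],
  [[-18,29,0],0,0.4],
  [[-18,28.5,0],0,0.4],
  [[-12,19,0],0,0.4],
  [[-6,9.5,0],0,0.4],
  [[0,0,10],0,0.4],
  [[0,0,20],0,0.4],
  [[0,0,20],0,0.4],
  [[0,0,10],0,0.4],
  [[0,0,0],0,0.4],
  [[0,0,0],0,0.4],
])

```text
clock: 41.05
position: [0.5359, 0.0132, 0.0891]
tool_rot: [-180.0, 0.0, 21.1]
force: [0.5, 0.2, -1.6]
grip_width: 0.0477
gripper_force: 26.4
```

Emit:
jog_arm([
  [[0,0,2],0,0.4],
  [[0,0,2],0,0.4],
  [[0,0,1],0,0.4],
  [[0,0,0.5],0,0.4],
  [[0,0,0.5],0,0.4],
  [[0,0,0.5],0,0.4],
  [[0,0,0.5],0,0.4],
  [[0,0,0.5],0,0.4],
  [[0,0,0.5],0,0.4],
])

```text
clock: 41.95
position: [0.5357, 0.0128, 0.0809]
tool_rot: [-180.0, 0.0, 21.0]
force: [-0.1, 0.1, -1.3]
grip_width: 0.0477
gripper_force: 26.4
```

Emit:
jog_arm([
  [[0,0,0.5],0,0.4],
  [[0,0,0.5],0,0.4],
  [[0,0,0.5],0,0.4],
  [[0,0,0.5],0,0.4],
])

```text
clock: 42.35
position: [0.5358, 0.0128, 0.0789]
tool_rot: [-180.0, -0.0, 21.0]
force: [-0.5, 0.2, -0.8]
grip_width: 0.0474
gripper_force: 26.4
```

Emit:
jog_arm([
  [[0,0,0.5],0,0.4],
  [[0,0,0.5],0,0.5],
  [[0,0,0],0,0.8],
  [[0,0,0],0,1],
  [[0,0,0],0,1],
  [[0,0,-5],0,1],
  [[0,0,-20],0,1],
  [[0,0,-30],0,1],
  [[0,0,-25],0,1],
  [[-10,10,-20],0,1],
  [[-20,20,-10],0,1],
  [[-30,30,0],0,1],
])

```text
clock: 43.55
position: [0.5018, -0.0647, 0.19]
tool_rot: [179.9, -0.2, 21.2]
force: [0.9, -0.6, 0.3]
grip_width: 0.0855
gripper_force: 0.0
```

Emit:
jog_arm([
  [[-30,40,0],0,1],
  [[-30,40,0],0,1],
  [[-20,40,0],0,1],
  [[0,30,0],0,1],
  [[0,10,0],0,1],
  [[0,0,0],0,1],
])

```text
clock: 44.15
position: [0.4842, -0.2435, 0.1879]
tool_rot: [-180.0, 0.0, 21.0]
force: [0.4, -0.2, -0.1]
grip_width: 0.0858
gripper_force: 0.0
```

```bash
python3 look.py cov cover_grip 0 10.5 .425 .306
python3 - <<'E'
from h import *
a,b=cv2.imread("pics/cov_top.png"),cv2.imread("pics/cov_scene.png")
cv2.imwrite("pics/cov2.png",np.hstack([cv2.resize(a[100:340,140:404],(440,400)),cv2.resize(b[130:350,260:458],(360,400))]))
E
```

```text
[ 0.484  -0.2418  0.1879] [-1.7996e+02  1.0000e-02  2.1070e+01] [0.4 0.5 0.5]
scene 0.8 [336. 167. 393. 204.]
scene 0.44 [293. 236. 403. 315.]
top 0.66 [158. 241. 219. 302.]
['top'] [0.4273 0.3057] 10.74 0.036
['scene'] [0.4236 0.3073] 10.64 0.034
['top', 'scene'] [0.4252 0.3059] 10.58 0.052
```

View pics/cov2.png

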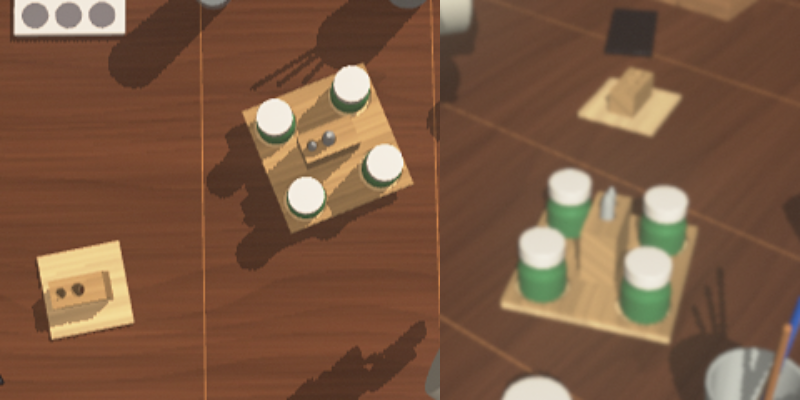

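```bash
python3 plan.py 1 40 .4255 .306 .150 100.7
```

```text
t 44.35 pose [ 484.06 -241.54  188.05   21.11] F [-0.8 -0.4 -0.1] w 0.0855 gf 0.0 16 rows
[[[3.5,-12.5,1],-2,1],[[7.5,-25,1.5],-3.5,1],[[14,-37,3],-6,1],[[17.5,-35.5,2.5],-5.5,1],[[21,-33,3],-5.5,1],[[23.5,-31.5,2.5],-6,1],[[27.5,-28.5,3],-5.5,1],[[29.5,-25.5,2.5],-6,1],[[32,-23,2.5],-5.5,1],[[34.5,-19,3],-5.5,1],[[36,-16,2.5],-6,1],[[37.5,-12.5,3],-5.5,1]]
[[[38,-8.5,2.5],-5.5,1],[[39,-4.5,3],-6,1],[[26.5,-0.5,1.5],-3.5,1],[[13,0.5,1],-2,1]]
```

Emit:
jog_arm([
  [[3.5,-12.5,1],-2,1],
  [[7.5,-25,1.5],-3.5,1],
  [[14,-37,3],-6,1],
  [[17.5,-35.5,2.5],-5.5,1],
  [[21,-33,3],-5.5,1],
  [[23.5,-31.5,2.5],-6,1],
  [[27.5,-28.5,3],-5.5,1],
  [[29.5,-25.5,2.5],-6,1],
  [[32,-23,2.5],-5.5,1],
  [[34.5,-19,3],-5.5,1],
  [[36,-16,2.5],-6,1],
  [[37.5,-12.5,3],-5.5,1],
])

```text
clock: 45.55
position: [0.4369, 0.1902, 0.1581]
tool_rot: [180.0, -0.0, 83.9]
force: [0.6, -0.7, 0.1]
grip_width: 0.0855
gripper_force: 0.0
```

Emit:
jog_arm([
  [[38,-8.5,2.5],-5.5,1],
  [[39,-4.5,3],-6,1],
  [[26.5,-0.5,1.5],-3.5,1],
  [[13,0.5,1],-2,1],
  [[0,0,0],0,1],
  [[0,0,0],0,1],
])

```text
clock: 46.15
position: [0.4257, 0.3045, 0.15]
tool_rot: [-180.0, 0.0, 100.5]
force: [0.2, -0.9, 0.0]
grip_width: 0.0849
gripper_force: 0.0
```

```bash
python3 look.py cov3 cover_grip 0 10.5 .425 .306;python3 plan.py 1 20 .4255 .306 .060 100.7
```

```text
[0.4262 0.304  0.1501] [179.99   0.   100.45] [-0.7 -1.   1. ]
scene 0.78 [338. 169. 392. 206.]
top 0.88 [166. 243. 218. 300.]
['top'] [0.4284 0.3009] 9.88 0.139
['scene'] [0.4229 0.3062] 10.19 0.033
['top', 'scene'] [0.4247 0.3052] 11.03 0.114
t 46.35 pose [426.38 303.99 150.15 100.44] F [-0.2 -0.4  0.1] w 0.0854 gf 0.0 7 rows
[[[0,-0,6],-0,1],[[0.5,-0,12],-0,1],[[0.5,-0,18],-0,1],[[0.5,-0.5,18],-0,1],[[0,0,18],-0,1],[[0.5,0,12],-0,1],[[0,-0,6],-0.5,1]]
```

Cover hasn't moved (top view is partly hidden now). Descend to 0.038 TCP.

Emit:
jog_arm([
  [[0,0,6],0,1],
  [[0.5,0,12],0,1],
  [[0.5,0,18],0,1],
  [[0.5,-0.5,18],0,1],
  [[0,0,18],0,1],
  [[0.5,0,12],0,1],
  [[0,0,8],0,1],
  [[0,0,6],0,1],
  [[0,0,6],0,1],
  [[0,0,4],0,1],
  [[0,0,2],0,1],
  [[0,0,0],0,1],
])

```text
clock: 47.55
position: [0.4254, 0.3067, 0.04]
tool_rot: [180.0, -0.0, 100.5]
force: [0.0, -0.6, -0.8]
grip_width: 0.0854
gripper_force: 0.0
```

Emit:
jog_arm([
  [[0,0,0],0,1],
  [[0,0,0],0,0.4],
  [[0,0,0],0,0.2],
  [[0,0,0],0,0],
  [[0,0,0],0,0],
  [[0,0,0],0,0],
  [[0,0,0],0,0],
  [[0,0,0],0,0],
], force=50)

```text
clock: 48.35
position: [0.4255, 0.3068, 0.0402]
tool_rot: [180.0, -0.0, 100.5]
force: [-0.4, -0.4, 5.7]
grip_width: 0.0354
gripper_force: 50.8
```

```bash
python3 plan.py 0 30 .4257 .306 .190 100.5 .6032 -.0180 .190 111
```

```text
t 48.35 pose [425.48 306.78  40.19 100.54] F [-0.4 -0.4  5.7] w 0.0354 gf 50.8 22 rows
[[[-0,0,-10],0,0],[[-0,0,-20],0,0],[[-0.5,0,-30],0,0],[[0,0,-30],0,0],[[-0,0,-30],0,0],[[-0.5,0,-20],0,0],[[0,0,-10],0,0],[[-9,3,0],-0.5,0],[[-18,5.5,0],-0.5,0],[[-27,8.5,0],-0.5,0],[[-27.5,8.5,0],-1,0],[[-27,7.5,0],-0.5,0]]
[[[-27.5,7.5,0],-1,0],[[-27.5,7,0],-1,0],[[-28,6.5,0],-0.5,0],[[-27.5,6,0],-1,0],[[-28,6,0],-0.5,0],[[-27.5,5.5,0],-1,0],[[-28,5,0],-1,0],[[-28,4.5,0],-0.5,0],[[-19,3,0],-0.5,0],[[-9.5,1,0],-0.5,0]]
```

Emit:
jog_arm([
  [[0,0,-10],0,0],
  [[0,0,-20],0,0],
  [[0,0,-30],0,0],
  [[0,0,-30],0,0],
  [[0,0,-30],0,0],
  [[0,0,-20],0,0],
  [[0,0,-10],0,0],
  [[-9,3,0],-0.5,0],
  [[-18,5.5,0],-0.5,0],
  [[-27,8.5,0],-0.5,0],
  [[-27.5,8.5,0],-1,0],
  [[-27,7.5,0],-0.5,0],
])

```text
clock: 49.55
position: [0.48, 0.2056, 0.1884]
tool_rot: [-179.9, 0.0, 103.6]
force: [0.9, 0.3, -2.5]
grip_width: 0.0351
gripper_force: 50.3
```

Emit:
jog_arm([
  [[-27.5,7.5,0],-1,0],
  [[-27.5,7,0],-1,0],
  [[-28,6.5,0],-0.5,0],
  [[-27.5,6,0],-1,0],
  [[-28,6,0],-0.5,0],
  [[-27.5,5.5,0],-1,0],
  [[-28,5,0],-1,0],
  [[-28,4.5,0],-0.5,0],
  [[-19,3,0],-0.5,0],
  [[-9,1,0],-0.5,0],
  [[0,0,0],0,0],
  [[0,0,0],0,0],
])

```text
clock: 50.75
position: [0.6021, -0.0165, 0.1893]
tool_rot: [-180.0, -0.0, 111.0]
force: [-0.4, 0.6, -1.4]
grip_width: 0.0351
gripper_force: 50.3
```

```bash
python3 look.py cov4 cover_grip .15 21 .6028 -.0164; python3 plan.py 0 10 .6028 -.0164 .168 111
```

```text
[ 0.6022 -0.0161  0.1898] [-1.7999e+02 -2.0000e-02  1.1108e+02] [ 0.2 -0.4 -2. ]
scene 0.63 [313. 194. 386. 250.]
top 0.77 [301. 163. 373. 212.]
['top'] [ 0.6031 -0.016 ] 22.33 0.636
['scene'] [ 0.6015 -0.0182] 21.47 0.13
['top', 'scene'] [ 0.6013 -0.0182] 21.3 0.383
t 50.95 pose [602.33 -16.13 190.01 111.09] F [ 0.2  0.1 -1.9] w 0.0355 gf 50.3 4 rows
[[[-0,0,3.5],0,0],[[-0,0,7.5],0,0],[[-0.5,0.5,7.5],0,0],[[0,-0,3.5],0,0]]
```

View pics/cov4.png

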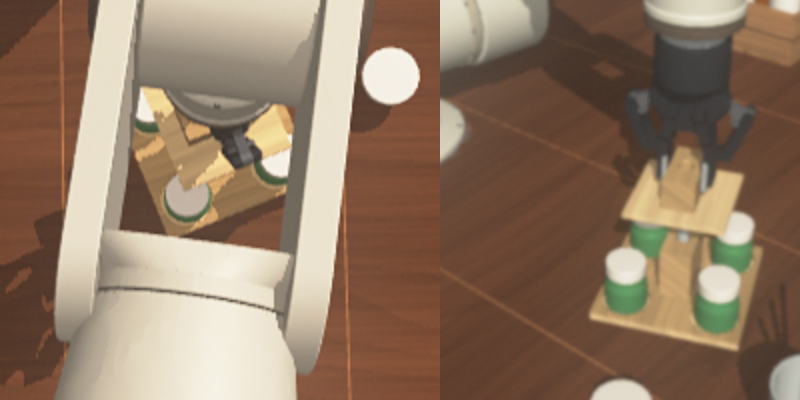

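Emit:
jog_arm([
  [[0,0,3.5],0,0],
  [[0,0.5,7.5],0,0],
  [[0,0,7.5],0,0],
  [[0,0,3.5],0,0],
  [[0,0,1],0,0],
  [[0,0,1],0,0],
  [[0,0,1],0,0],
  [[0,0,1],0,0],
])

```text
clock: 51.75
position: [0.6031, -0.0167, 0.1641]
tool_rot: [180.0, 0.0, 111.0]
force: [0.7, 0.6, -1.8]
grip_width: 0.0354
gripper_force: 50.3
```

Emit:
jog_arm([
  [[0,0,1],0,0],
  [[0,0,1],0,0],
  [[0,0,1],0,0],
  [[0,0,1],0,0],
])

```text
clock: 52.15
position: [0.6031, -0.0167, 0.1599]
tool_rot: [180.0, -0.0, 111.0]
force: [0.6, -0.5, -2.0]
grip_width: 0.0353
gripper_force: 50.3
```

Emit:
jog_arm([
  [[0,0,1],0,0],
  [[0,0,1],0,0],
  [[0,0,1],0,0],
])

```text
clock: 52.45
position: [0.6031, -0.0167, 0.1568]
tool_rot: [180.0, -0.0, 111.0]
force: [0.2, 0.5, -2.1]
grip_width: 0.0348
gripper_force: 50.3
```

Emit:
jog_arm([
  [[0,0,1],0,0],
  [[0,0,1],0,0],
  [[0,0,1],0,0],
])

```text
clock: 52.75
position: [0.6031, -0.0167, 0.1538]
tool_rot: [180.0, -0.0, 111.0]
force: [-0.5, -0.2, -1.7]
grip_width: 0.0352
gripper_force: 50.3
```

Emit:
jog_arm([
  [[0,0,1],0,0],
  [[0,0,1],0,0],
  [[0,0,1],0,0],
])

```text
clock: 53.05
position: [0.6031, -0.0167, 0.1508]
tool_rot: [180.0, -0.0, 111.0]
force: [0.0, 0.4, -2.2]
grip_width: 0.0348
gripper_force: 50.3
```

Emit:
jog_arm([
  [[0,0,1],0,0],
  [[0,0,1],0,0],
  [[0,0,1],0,0],
])

```text
clock: 53.35
position: [0.603, -0.0167, 0.1478]
tool_rot: [-180.0, -0.0, 111.0]
force: [0.6, 0.4, -2.5]
grip_width: 0.035
gripper_force: 50.3
```

Past both tapers (underside ≈ 0.108→0.1076, pin tip 0.112). Flush expected at TCP ≈ 0.134.

Emit:
jog_arm([
  [[0,0,1],0,0],
  [[0,0,1],0,0],
  [[0,0,1],0,0],
  [[0,0,1],0,0],
])

```text
clock: 53.75
position: [0.603, -0.0167, 0.1438]
tool_rot: [-180.0, -0.0, 111.0]
force: [-1.0, -0.4, -1.1]
grip_width: 0.035
gripper_force: 50.3
```

Emit:
jog_arm([
  [[0,0,1],0,0],
  [[0,0,1],0,0],
  [[0,0,1],0,0],
  [[0,0,1],0,0],
  [[0,0,1],0,0],
])

```text
clock: 54.25
position: [0.6029, -0.0167, 0.1389]
tool_rot: [-180.0, -0.0, 111.0]
force: [-4.1, -0.5, -0.2]
grip_width: 0.0355
gripper_force: 50.5
```

Emit:
jog_arm([
  [[0,0,1],0,0],
  [[0,0,1],0,0],
  [[0,0,0.5],0,0],
  [[0,0,0.5],0,0],
])

```text
clock: 54.65
position: [0.6029, -0.0167, 0.1358]
tool_rot: [-180.0, -0.0, 111.0]
force: [-5.4, 0.3, 0.7]
grip_width: 0.0354
gripper_force: 50.6
```

Emit:
jog_arm([
  [[0.2,-0.6,0.3],0,0],
  [[0,0,0.4],0,0],
  [[0,0,0.4],0,0],
])

```text
clock: 54.95
position: [0.6026, -0.0168, 0.1348]
tool_rot: [180.0, 0.0, 111.0]
force: [-0.3, -0.8, -2.0]
grip_width: 0.0351
gripper_force: 50.3
```

Emit:
jog_arm([
  [[0,0,0.3],0,0],
  [[0,0,0.3],0,0],
  [[0,0,0],0,0],
])

```text
clock: 55.25
position: [0.6025, -0.0167, 0.1342]
tool_rot: [180.0, -0.0, 111.0]
force: [-0.7, -0.2, -1.5]
grip_width: 0.035
gripper_force: 50.4
```

Emit:
jog_arm([
  [[0,0,0.3],0,0],
  [[0,0,0],0,0],
])

```text
clock: 55.45
position: [0.6025, -0.0168, 0.1342]
tool_rot: [180.0, 0.0, 111.0]
force: [-1.6, -0.2, 3.7]
grip_width: 0.0349
gripper_force: 50.9
```

Emit:
jog_arm([
  [[0,0,0.2],0,0],
  [[0,0,0],0,0],
])

```text
clock: 55.65
position: [0.6025, -0.0167, 0.1342]
tool_rot: [180.0, 0.0, 111.0]
force: [-3.7, 0.1, 6.3]
grip_width: 0.0351
gripper_force: 51.4
```

Emit:
jog_arm([
  [[0,0,-0.4],0,0.3],
  [[0,0,0],0,0.6],
  [[0,0,0],0,1],
  [[0,0,0],0,1],
  [[0,0,0],0,1],
  [[0,0,0],0,1],
  [[0,0,-5],0,1],
  [[0,0,-15],0,1],
  [[0,0,-25],0,1],
  [[0,0,-25],0,1],
  [[0,0,-10],0,1],
  [[-10,0,0],0,1],
])

```text
clock: 56.85
position: [0.6065, -0.0257, 0.2163]
tool_rot: [179.8, 0.1, 111.1]
force: [0.3, 0.9, 0.3]
grip_width: 0.0854
gripper_force: 0.0
```

Emit:
jog_arm([
  [[-20,-10,0],0,1],
  [[-35,-20,0],0,1],
  [[-40,-20,0],0,1],
  [[-40,-20,0],0,1],
  [[-40,-20,0],0,1],
  [[-30,-10,0],0,1],
  [[-10,0,0],0,1],
  [[0,0,0],0,1],
  [[0,0,0],0,1],
])

```text
clock: 57.75
position: [0.5898, -0.262, 0.2133]
tool_rot: [-180.0, -0.1, 111.0]
force: [0.5, 1.4, -0.1]
grip_width: 0.0854
gripper_force: 0.0
```

```bash
python3 look.py fin cover_grip .094 21 .603 -.017
```

```text
[ 0.59   -0.2614  0.2139] [-1.7999e+02 -3.0000e-02  1.1111e+02] [-0.1  0.1  0.7]
scene 0.88 [314. 219. 384. 271.]
top 0.79 [300. 147. 369. 216.]
['top'] [ 0.6046 -0.0177] 21.08 0.029
['scene'] [ 0.6019 -0.0167] 20.88 0.025
['top', 'scene'] [ 0.6031 -0.0179] 20.94 0.04
```

View pics/fin.png

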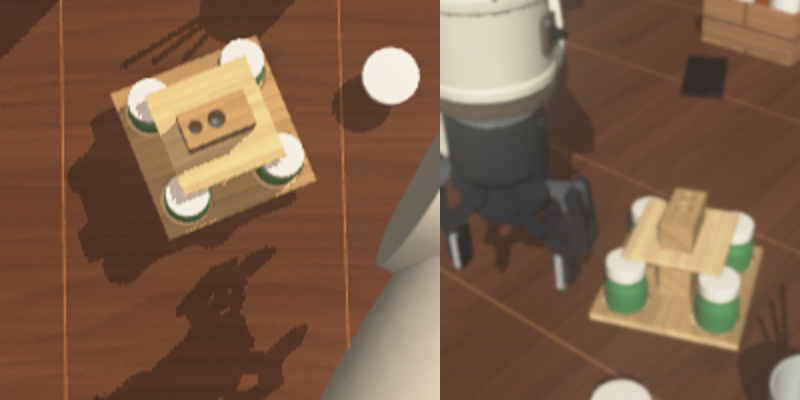

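The picture shows the cover level on the block, with the pin and shaft holes at (195,127) and (215,118). All four jars are in their wells, the tub is untouched at (390,75), and the gripper is clear.

```bash
python3 -c "
from workcell import job_done; print(job_done())"
```

```text
the job is handed in; nothing more can be done
None
```

The paint caddy is assembled and handed in at about 58 s: rack seated on the stand, all four jars upright in its wells, cover flush on the rack's block, and the tub untouched. The final pictures agree with this, but the hand-in gave no pass or fail result.

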